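# Open the twist-locked bead canister at the craft stall

### The arm

A 6-joint arm with a two-finger parallel gripper is mounted at the origin on the work surface. World frame = base frame: x ahead of the robot, y to its left, z up, the work surface at z = 0. Lengths are in m, angles in rad, forces in N, time in s.
With the tool pointing down it reaches from about 0.3 to 0.875 m from the base axis. Payload 6.4 kg.
Tool frame: the origin (TCP) lies on the centre line of the jaws, within the pads' length; the fingertips stand ctrl.nose_length ahead of it and the grasp point (between the pads) lies 6 mm ahead of it (ctrl.nose_length is the distance from the TCP to the fingertips, in m); x points along the fingers, y is the direction in which the jaws open and shut, and the axes are right-handed (so a half turn about x gives the same grasp; the last joint's range is limited). The gripper opens to 85 mm and grips with 20 to 120 N. Pads are 22 mm wide; open, the fingers measure 114 mm over their backs; the gripper's body (76 mm by 85 mm) begins 54 mm behind the grasp point. The pads swing forward as they close: fully open they stand 13 mm farther back than shut.
Start: joints at [-1.554, 0.181, 1.607, -0, 1.354, -0.206], TCP at [0.127, -0.561, 0.256] pointing down, gripper open.
Joint ranges: [-2.99, 2.99], [-0.89, 2.07], [0.3, 2.58], [-1.14, 4.28], [0, 2.63], [-3.12, 3.12]. Speed limits (rad/s): [2.57, 2.57, 3.01, 3.14, 3.14, 3.14].

### API

Orientations are given as a unit quaternion [w, x, y, z].
In Python, from bench import telemetry, cams, workorder, spotter, ctrl gives the robot as it stands. The module is installed in compiled form; this text tells all that it offers.
- The arm moves only by the tool servo_tool, never from a script. Its argument "targets" is one flat list of numbers, 4 for each row, row after row: the shift along the tool's x, y, z in mm, then the turn about the tool's x in rad. A call has exactly 5 rows; each row shifts and turns the commanded pose from where the row before left it, along the tool's axes as they then stand; what a row does not reach is not made up. A row lasts 1/10 s, in which the tool goes at most 50 mm and 8.59 degrees, less where a joint would pass 70% of its speed; a pose out of reach is approached as far as the arm can. A call is refused whole if a number of a shift passes 50 or a number of a turn 0.15, either way. A call with a gripper value outside its range is refused whole. "fingers" is the finger opening in mm, from 0 to 85.4, set as the call begins (left out, the last holds). The fingers move at their own pace and stop on an object; the grip force is fixed at half the most. Time passes only in rows, so rows that do not move let the fingers close, or fill a call up. It gives the time, the measured TCP pose, the force and the opening at its end, in the units of the state.
- telemetry.get_obs(): the state, without advancing time (a new reading comes with each control period).
- cams.camera(name): name is "scene" or "top"; returns (picture, depth): 400x640x3 uint8, blue, green, red; 400x640 float32, m along the optical axis (not along the pixel's ray), 0 where there is no reading.
- cams.camera_params(name): a dict with "intrinsics" (3x3 intrinsics, pixels), "R" (3x3) and "t" (3): a world point X has camera coordinates R X + t. Camera axes: x right, y down, z forward; pixel columns grow to the right and rows downward; lengths in m; the calibration is good to about 2 mm. A picture is of the moment at which its call begins. camera_params takes no time and is no camera call.
- workorder.hand_in(): hands the job in, once; it reports no verdict.
Trained networks look in the newest picture that a camera, given by its name, has taken for a name from the list of things; names that differ only in an ending like _2 or _b are one class to them, and where a whole thing is asked for, a point or a joint stands for the part that bears it (a point fixed in the world has none). Each returns a list of dicts, best first, with "score" (0 to 1); they miss things now and then, are a little off and sometimes report something else, mostly with a low value. They report only what shows in the picture. A call takes as long as a camera call. They do not tell look-alikes from the thing itself.
- spotter.search_frame(camera, thing): "pixel" ([column, row] in pixels, amid what is visible of it).
The state is a dict: "time_s": time; "q": joint angles; "dq": joint speeds; "joint_efforts": joint torques, N m; "eef_pos": TCP position; "eef_rot": TCP orientation; "wrist_force": force on the tool from outside, world axes, zero at the start; "torque": the same for the moment, N m; "opening": opening from 0.0 (shut) to 1.0 (fully open).
Only numpy, scipy, OpenCV 4.12 (cv2) and the standard library are available. Lean on these libraries where they do the work, as an engineer would, in place of code of your own. Each camera call takes 0.05 s, during which the arm holds its last target.

### The job

Open the bead canister that stands on the blue pad: feel which way its lid turns free (it may be left- or right-handed) without forcing it, lift the lid off by its knob, and set it gently, knob up, wholly on the cork mat, then let go. Leave the other canister shut and everything else where it is.

Things in the scene. Friction and masses are not known exactly. Their poses are not given: they have to be found in the camera images.
- lid_a_knob (a point): Centre of the round dark wooden knob on can_a's loose lid: 40 mm high, 20 mm dia stem (lowest 8 mm) flaring over 4 mm to a 28 mm dia head. The point is half-way up the knob, 20 mm above the lid's flat top, 44 mm above the lid's lower rim. z is up the axis; x points at a red dot on the lid's top, 42 mm off-axis, which shows the lid's turning.
- lid_b_knob (a point): The same point on can_b's lid, which looks alike. One of the two lids opens anticlockwise seen from above, the other clockwise; nothing shows which.
- lid_a: Dark steel lid of can_a with its knob: rigid, 100 mm dia, 24 mm high plus knob, 175 to 350 g. Origin on the axis at the lower rim. Its skirt hangs round the canister's neck; two hidden lugs in it lock under lugs on the neck (twist lock, 2 mm play up and sideways). Turns easily (under 0.3 N m) between dead stops.
- lid_b: Like lid of can_b. Either lid turned the wrong way meets a dead stop after 15 to 35 degrees. Turned the right way it comes free after 35 to 55 degrees and lifts straight off from there to at least 90 degrees from its start; a second dead stop comes at 105 to 130 degrees.
- can_a_mouth (a point): Centre of the neck's rim, on which the lid rests, of a white enamelled bead canister, 100 mm dia (foot 108), fixed upright to the bench; rim 120 mm above its foot, z up. The shut lid's knob centre lies 25 mm above this point. It stands on the blue or the orange pad.
- can_b_mouth (a point): Centre of the neck's rim, on which the lid rests, of a white enamelled bead canister, 100 mm dia (foot 108), fixed upright to the bench; rim 120 mm above its foot, z up. The shut lid's knob centre lies 25 mm above this point. It stands on the blue or the orange pad.
- blue_pad: Flat blue square pad, 130 x 130 x 4 mm, fixed; origin under its centre. The canister to open stands centred on it (within 10 mm).
- orange_pad: The same pad in orange; the canister to leave shut stands on it.
- mat_top (a point): Centre of the top face of the square cork mat, 180 x 180 mm, 4 mm thick, fixed flat on the bench; x and y along its sides. Empty at the start.
- red_spool: upright thread spool, red, 40 mm dia, 62 mm high, origin under its centre. Bystander, loose: leave it alone.
- yellow_spool: upright thread spool, yellow, 40 mm dia, 62 mm high, origin under its centre. Bystander, loose: leave it alone.
- figurine: small brass seated figurine, 60 mm dia at the foot, 89 mm high, origin under its centre. Bystander, loose: leave it alone.
- phone: plain black phone lying flat, 150 (its x) x 72 x 9 mm, origin under its centre. Bystander, loose: leave it alone.
- wood_bar: light wooden bar lying flat, 180 (its x) x 32 x 25 mm, origin under its centre. Bystander, loose: leave it alone.
- bowl: empty terracotta bowl, 72 mm dia at the rim, 34 mm high, origin under its centre. Bystander, loose: leave it alone.
- brush: small brush lying flat, handle along its x, under 30 mm high. Bystander, loose: leave it alone.
There are look-alikes about, which are no part of the job. What is shaped like the part that bears can_b_mouth but pink is not meant.

How it is judged:
On the way:
1. the lid of the canister on the blue pad is lifted clear of its neck (((horizontal distance between can_a_mouth and blue_pad below 0.05 m and z of lid_a_knob in the frame of can_a_mouth above 0.06 m) or (horizontal distance between can_b_mouth and blue_pad below 0.05 m and z of lid_b_knob in the frame of can_b_mouth above 0.06 m))), for 0.2 s.
At the end, for the whole second after the job is handed in: Lid of the blue-pad canister rests still, released, on the cork mat, knob up (tilt under 0.1 rad), axis within 48 mm of the mat's centre along each side, height within 5 mm of lying flat; other lid's knob within 35 mm of its mouth; bystanders within 30 mm of their starts (((horizontal distance between can_a_mouth and blue_pad below 0.05 m and distance between lid_b_knob and can_b_mouth below 0.035 m and x of lid_a_knob in the frame of mat_top between -0.048 and 0.048 m and y of lid_a_knob in the frame of mat_top between -0.048 and 0.048 m and z of lid_a_knob in the frame of mat_top between 0.039 and 0.049 m and angle between lid_a_knob's own z axis and vertical below 0.1 rad and linear speed of lid_a below 0.03 m/s and contact force between lid_a and the fingers below 0.1 N) or (horizontal distance between can_b_mouth and blue_pad below 0.05 m and distance between lid_a_knob and can_a_mouth below 0.035 m and x of lid_b_knob in the frame of mat_top between -0.048 and 0.048 m and y of lid_b_knob in the frame of mat_top between -0.048 and 0.048 m and z of lid_b_knob in the frame of mat_top between 0.039 and 0.049 m and angle between lid_b_knob's own z axis and vertical below 0.1 rad and linear speed of lid_b below 0.03 m/s and contact force between lid_b and the fingers below 0.1 N))); the robot touches nothing.
It fails at once if the lid was forced: pushed, pulled or wrenched against its canister with more than 80 N (contact force between lid_a and can_a above 80 N or contact force between lid_b and can_b above 80 N).
It fails at once if the lid was dropped or slammed at the mat (faster than 0.5 m/s within 60 mm of it) ((horizontal distance between lid_a_knob and mat_top below 0.13 m and z of lid_a_knob in the frame of mat_top below 0.1 m and linear speed of lid_a above 0.5 m/s) or (horizontal distance between lid_b_knob and mat_top below 0.13 m and z of lid_b_knob in the frame of mat_top below 0.1 m and linear speed of lid_b above 0.5 m/s)).
It fails at once if the lid of the canister on the orange pad was moved more than 15 mm ((not (horizontal distance between can_a_mouth and blue_pad below 0.05 m) and distance of lid_a_knob from where it was at the start of the episode above 0.015 m) or (not (horizontal distance between can_b_mouth and blue_pad below 0.05 m) and distance of lid_b_knob from where it was at the start of the episode above 0.015 m)).
It fails at once if a bystander was moved more than 30 mm (distance of any of red_spool, yellow_spool, figurine, phone, wood_bar, bowl, brush from where it was at the start of the episode above 0.03 m).
It also fails if it takes over 72 s, if anything falls off the work surface, if the arm or the gripper's body presses on something with over 40 N, if the wrist force passes 120 N, or if a joint passes its speed limit or range.

## Working session

There is one attempt and no reset: what is moved stays moved. The work goes in short steps, Python scripts to look and compute and a tool call to move; the robot and the scene stay as the last step left them, time stands still between calls to the robot, and variables do not carry over. Pictures are saved under pics/ and viewed, and the job is handed in when it is done.

Besides the shell and the picture viewer there is one more tool, called after "Emit:" as name(argument=value, ...) on one line, values as JSON. servo_tool: Moves the arm, as the interface text tells. Its arguments: {"type":"object","properties":{"targets":{"type":"array","items":{"type":"number"}},"fingers":{"type":"number"}},"required":["targets"]}

```bash
mkdir -p pics
python3 - <<'E'
from bench import telemetry, cams, ctrl
import cv2
for n in ("scene","top"):
    p,d=cams.camera(n); cv2.imwrite(f"pics/{n}0.png",p)
    c=cams.camera_params(n); print(n,c)
print(ctrl.nose_length); print(telemetry.get_obs())
E
```

```text
scene {'intrinsics': array([[457.09556799,   0.        , 322.07470134],
       [  0.        , 457.09556799, 197.94209957],
       [  0.        ,   0.        ,   1.        ]]), 'R': array([[ 0.51638857,  0.85631796,  0.00789859],
       [ 0.50711229, -0.2983474 , -0.80859505],
       [-0.69005794,  0.42155471, -0.58831255]]), 't': array([-0.25456424, -0.21846223,  1.67966361])}
top {'intrinsics': array([[448.04981367,   0.        , 314.17103296],
       [  0.        , 448.04981367, 204.47006378],
       [  0.        ,   0.        ,   1.        ]]), 'R': array([[ 0.0176979 , -0.99978875, -0.01045182],
       [-0.99943651, -0.01739154, -0.02870867],
       [ 0.02852083,  0.01095401, -0.99953318]]), 't': array([-0.05362832,  0.54317738,  1.30337965])}
0.025
{'time_s': 0.1, 'q': array([-1.55427009e+00,  1.81467605e-01,  1.60790113e+00,  4.23345661e-06,
        1.35380837e+00, -2.06312195e-01]), 'dq': array([ 5.63459188e-04, -2.31448681e-03, -7.81743463e-04, -1.45641664e-04,
        3.15861980e-06,  8.98882611e-04]), 'joint_efforts': array([ 9.19223130e-04, -4.45872545e+01, -3.52237701e+01, -2.59238568e-04,
        4.16915209e-03,  1.84840286e-05]), 'eef_pos': array([ 0.12707803, -0.56031372,  0.25547706]), 'eef_rot': array([ 0.0780645 ,  0.70277657,  0.07917956, -0.7026675 ]), 'wrist_force': array([-0.49065257, -0.01862545,  0.29802467]), 'torque': array([-0.01139556,  0.00505681, -0.02401057]), 'opening': 1.0020166413536862}
```

View pics/scene0.png

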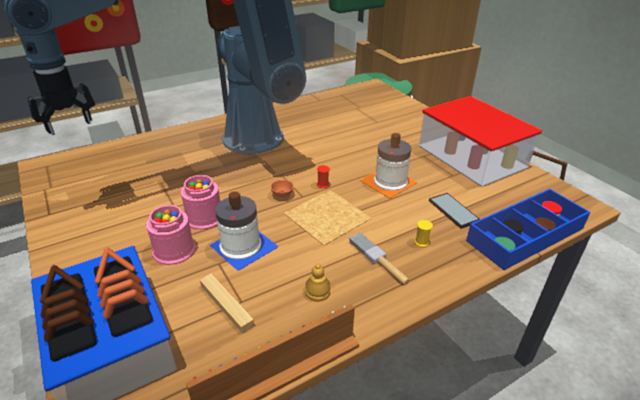

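View pics/top0.png

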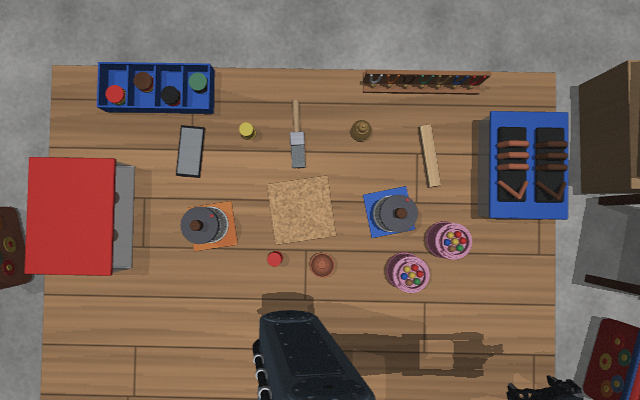

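The scene picture shows the blue-pad canister at about (237,225) with its knob at (235,200). The orange-pad canister is at (393,165), the cork mat at (327,216), and the two open pink canisters at (170,235) and (200,200) are the look-alikes. In the top picture the target knob is at (401,213) and the mat at (302,210). Next I'll measure these.

```bash
cat > h.py <<'E'
import numpy as np, cv2
from bench import telemetry, cams, spotter, ctrl
from scipy.spatial.transform import Rotation as Rn
def cloud(n):
    p,d=cams.camera(n); c=cams.camera_params(n); K=c["intrinsics"]
    v,u=np.indices(d.shape)
    X=np.stack([(u-K[0,2])/K[0,0]*d,(v-K[1,2])/K[1,1]*d,d],-1)
    W=(X-c["t"])@c["R"]; W[d<=0]=np.nan
    return p,d,W
def proj(n,X):
    c=cams.camera_params(n); x=c["R"]@np.asarray(X)+c["t"]; x=c["intrinsics"]@x; return x[:2]/x[2]
def state():
    s=telemetry.get_obs(); q=s["eef_rot"]; R=Rn.from_quat([q[1],q[2],q[3],q[0]]).as_matrix()
    return s,R
E
python3 - <<'E'
from h import *
s,R=state(); print(R.round(3))
for n in ("scene","top"):
    p,d,W=cloud(n)
    for t in ("lid_a_knob","lid_a","mat_top","blue_pad","can_a_mouth"):
        for r in spotter.search_frame(n,t)[:3]:
            u,v=[int(round(x)) for x in r["pixel"]]; print(n,t,round(r["score"],2),r["pixel"],W[v,u].round(3))
    hsv=cv2.cvtColor(p,cv2.COLOR_BGR2HSV)
    # region by world
    x0=W[213,401] if n=="top" else W[200,235]; print("seed",x0)
    near=np.hypot(W[...,0]-x0[0],W[...,1]-x0[1])<0.07
    for lo,hi in((0.16,0.18),(0.14,0.16),(0.12,0.135)):
        m=near&(W[...,2]>lo)&(W[...,2]<hi)
        if m.sum(): 
            print(lo,m.sum(),np.nanmedian(W[m],0).round(4),W[m].min(0).round(4),W[m].max(0).round(4))
    # mat: by colour within box
    m=(W[...,2]<0.02)&(abs(hsv[...,0].astype(int)-18)<8)
    np.save(f"{n}W.npy",W)
    a,b=(265,175) if n=="top" else (280,185)
    # red dot near lid
    rd=near&(W[...,2]>0.115)&(W[...,2]<.14)&(hsv[...,1]>120)&((hsv[...,0]<8)|(hsv[...,0]>172))&(hsv[...,2]>80)
    print("red",rd.sum(), W[rd].mean(0) if rd.sum() else None)
    a=(300,330,200) 
    cr=p[150:270,340:460] if n=="top" else p[160:280,180:300]
    cv2.imwrite(f"pics/crop_{n}.png",cv2.resize(cr,None,fx=5,fy=5,interpolation=cv2.INTER_CUBIC))
    cr=p[160:260,250:350] if n=="top" else p[170:270,270:370]
    cv2.imwrite(f"pics/mat_{n}.png",cv2.resize(cr,None,fx=5,fy=5,interpolation=cv2.INTER_CUBIC))
E
```

```text
[[-0.     0.221 -0.975]
 [ 0.002 -0.975 -0.221]
 [-1.    -0.002 -0.   ]]
scene lid_a_knob 0.69 [394.0, 149.7] [0.5   0.245 0.129]
scene lid_a 0.85 [396.0, 148.1] [0.494 0.257 0.13 ]
scene lid_a 0.63 [232.2, 210.1] [ 0.535 -0.283  0.133]
scene mat_top 0.91 [329.1, 214.0] [0.529 0.002 0.004]
scene mat_top 0.26 [322.8, 174.9] [0.402 0.058 0.047]
scene blue_pad 0.79 [256.5, 253.7] [ 0.576 -0.248  0.004]
scene blue_pad 0.21 [397.6, 147.8] [0.498 0.261 0.131]
scene can_a_mouth 0.97 [389.4, 175.2] [0.512 0.226 0.054]
seed [ 0.53509697 -0.27199088  0.15963388]
0.16 101 [ 0.5296 -0.27    0.1693] [ 0.5084 -0.2825  0.16  ] [ 0.54   -0.2546  0.1736]
0.14 60 [ 0.5348 -0.2727  0.1519] [ 0.518  -0.2823  0.1423] [ 0.5388 -0.2584  0.1596]
0.12 785 [ 0.5378 -0.2765  0.1305] [ 0.4712 -0.3186  0.12  ] [ 0.5746 -0.2188  0.1346]
red 11 [ 0.55851078 -0.29087655  0.1307073 ]
top lid_a_knob 0.9 [201.5, 224.7] [0.481 0.247 0.147]
top lid_a_knob 0.63 [295.2, 142.4] [0.723 0.014 0.027]
top lid_a 0.94 [197.8, 228.3] [0.474 0.252 0.166]
top lid_a 0.77 [398.3, 214.5] [ 0.519 -0.26   0.172]
top mat_top 0.76 [303.5, 212.6] [ 0.519 -0.015  0.002]
top blue_pad 0.97 [374.9, 202.0] [ 0.555 -0.222  0.002]
top blue_pad 0.69 [430.5, 160.0] [ 0.677 -0.375  0.029]
top blue_pad 0.48 [300.9, 212.0] [ 0.521 -0.006  0.002]
top can_a_mouth 0.55 [221.0, 225.9] [0.478 0.211 0.085]
seed [ 0.52143185 -0.26795547  0.17135208]
0.16 97 [ 0.5216 -0.2684  0.1697] [ 0.5086 -0.2815  0.1605] [ 0.5344 -0.2564  0.1748]
0.14 11 [ 0.5214 -0.2576  0.1505] [ 0.5111 -0.2634  0.1428] [ 0.5345 -0.2559  0.1596]
0.12 1006 [ 0.5216 -0.2675  0.1297] [ 0.474  -0.318   0.1205] [ 0.5697 -0.2198  0.135 ]
red 6 [ 0.5579693  -0.29089613  0.13018338]
```

View pics/crop_top.png

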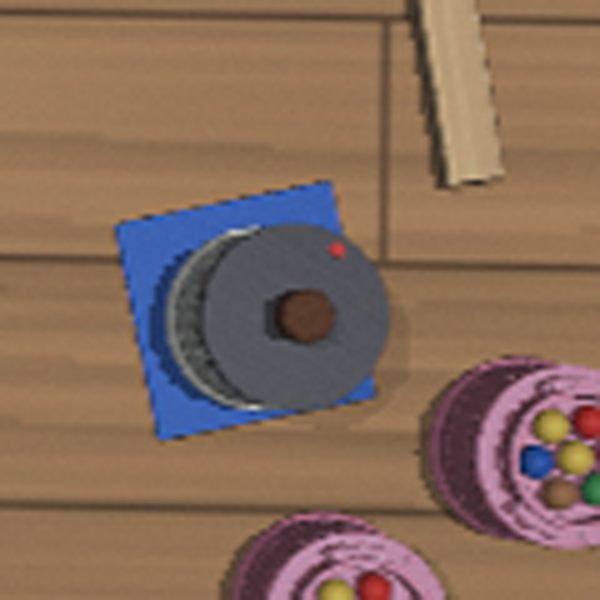

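View pics/crop_scene.png

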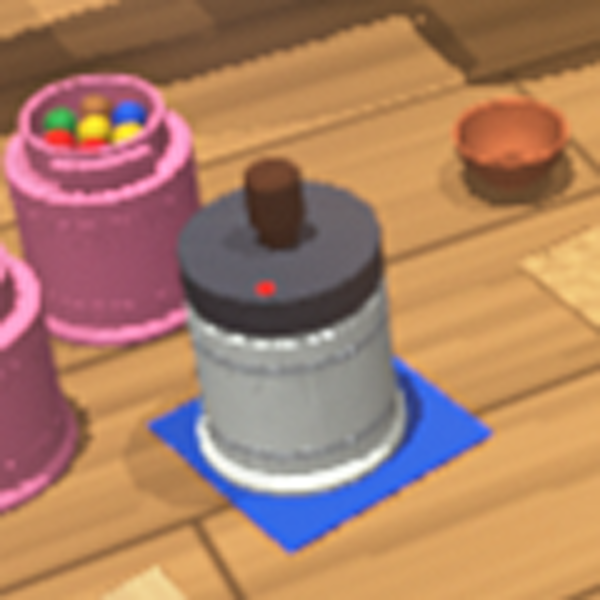

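View pics/mat_top.png

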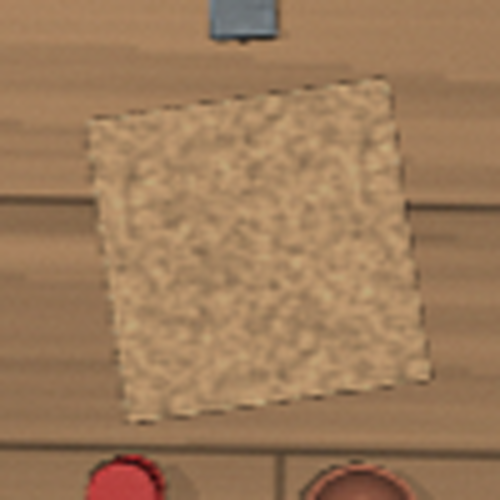

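The crops show the target knob top at about (401,213) in the top image, with a red dot at (407.5,200). Both cameras put that dot at (0.558,-0.291), which is 43 mm off the axis and matches the spec. The mat's corners are clear. Now I'll refine the lid axis and mat centre.

Run:
```python
from h import *
def ray(n,px,z):
    c=cams.camera_params(n); r=c["R"].T@np.linalg.inv(c["intrinsics"])@np.array([px[0],px[1],1.]); o=-c["R"].T@c["t"]
    return o+r*(z-o[2])/r[2]
for a in [(90,118),(385,78),(430,380),(128,422),(258.5,249.5)]: print("mat",ray("top",(a[0]/5+250-.4,a[1]/5+160-.4),0.004).round(4))
from scipy.optimize import least_squares
for n in("scene","top"):
    W=np.load(n+"W.npy"); near=np.hypot(W[...,0]-.521,W[...,1]+.268)<0.07
    m=near&(abs(W[...,2]-.129)<.006)
    m&=np.hypot(W[...,0]-.521,W[...,1]+.268)<0.056
    c,r=cv2.minEnclosingCircle((W[m][:,:2]*1000).astype(np.float32)); print(n,c,r,W[m][:,2].mean())
    m=near&(W[...,2]>.1655)&(W[...,2]<.176)
    c,r=cv2.minEnclosingCircle((W[m][:,:2]*1000).astype(np.float32)); print(n,"knob",c,r,W[m].mean(0))
    print(proj(n,[.521,-.268,.169]),proj(n,[.521,-.268,.129]),proj(n,[.521,-.268,.004]))
p=cv2.imread("pics/top0.png")
hsv=cv2.cvtColor(p,cv2.COLOR_BGR2HSV)
c=p[202:224,390:412].astype(int)
m=((c[...,2]-c[...,0])>25)
ys,xs=np.nonzero(m); print("brown px",xs.mean()+390,ys.mean()+202,m.sum(), xs.min(),xs.max(),ys.min(),ys.max())
# head top face: visible brown includes side on left; use
print(m.astype(int))
```

```text
mat [0.6043 0.094  0.004 ]
mat [ 0.6308 -0.079   0.004 ]
mat [ 0.4541 -0.1084  0.004 ]
mat [0.4263 0.068  0.004 ]
mat [ 0.5287 -0.0066  0.004 ]
scene (523.556640625, -268.8121032714844) 52.37741470336914 0.13037831201057684
scene knob (524.2112426757812, -268.88885498046875) 15.80915641784668 [ 0.52673986 -0.26975912  0.17007745]
[233.90066662 193.42281896] [235.60718382 206.58545924] [240.51038216 244.40461271]
top (522.2420654296875, -270.13885498046875) 50.36476135253906 0.1296910918199189
top knob (522.2283325195312, -269.95184326171875) 13.653524398803711 [ 0.52241393 -0.26955096  0.16993353]
[400.84692367 213.17798563] [398.08377423 213.31821432] [390.5349371  213.70131469]
brown px 401.0 212.53571428571428 84 6 16 6 15
[[0 0 0 0 0 0 0 0 0 0 0 0 0 0 0 0 0 0 0 0 0 0]
 [0 0 0 0 0 0 0 0 0 0 0 0 0 0 0 0 0 0 0 0 0 0]
 [0 0 0 0 0 0 0 0 0 0 0 0 0 0 0 0 0 0 0 0 0 0]
 [0 0 0 0 0 0 0 0 0 0 0 0 0 0 0 0 0 0 0 0 0 0]
 [0 0 0 0 0 0 0 0 0 0 0 0 0 0 0 0 0 0 0 0 0 0]
 [0 0 0 0 0 0 0 0 0 0 0 0 0 0 0 0 0 0 0 0 0 0]
 [0 0 0 0 0 0 0 0 0 1 1 1 1 1 0 0 0 0 0 0 0 0]
 [0 0 0 0 0 0 0 0 1 1 1 1 1 1 1 0 0 0 0 0 0 0]
 [0 0 0 0 0 0 0 1 1 1 1 1 1 1 1 1 0 0 0 0 0 0]
 [0 0 0 0 0 0 0 1 1 1 1 1 1 1 1 1 0 0 0 0 0 0]
 [0 0 0 0 0 0 1 1 1 1 1 1 1 1 1 1 1 0 0 0 0 0]
 [0 0 0 0 0 0 1 1 1 1 1 1 1 1 1 1 1 0 0 0 0 0]
 [0 0 0 0 0 0 1 1 1 1 1 1 1 1 1 1 1 0 0 0 0 0]
 [0 0 0 0 0 0 0 1 1 1 1 1 1 1 1 1 0 0 0 0 0 0]
 [0 0 0 0 0 0 0 0 1 1 1 1 1 1 1 0 0 0 0 0 0 0]
 [0 0 0 0 0 0 0 0 0 1 1 1 1 1 0 0 0 0 0 0 0 0]
 [0 0 0 0 0 0 0 0 0 0 0 0 0 0 0 0 0 0 0 0 0 0]
 [0 0 0 0 0 0 0 0 0 0 0 0 0 0 0 0 0 0 0 0 0 0]
 [0 0 0 0 0 0 0 0 0 0 0 0 0 0 0 0 0 0 0 0 0 0]
 [0 0 0 0 0 0 0 0 0 0 0 0 0 0 0 0 0 0 0 0 0 0]
 [0 0 0 0 0 0 0 0 0 0 0 0 0 0 0 0 0 0 0 0 0 0]
 [0 0 0 0 0 0 0 0 0 0 0 0 0 0 0 0 0 0 0 0 0 0]]
```

Emit:
servo_tool(targets=[-2,-40,-45,0,0,-40,-45,0,0,-40,-45,0,0,-20,-45,0,0,-10,-45,0])

```text
time_s: 1.2
eef_pos: [0.2964, -0.3877, 0.2583]
eef_rot: [0.079, 0.703, 0.078, -0.703]
wrist_force: [1.2, -0.6, 0.7]
opening: 1.0
```

Emit:
servo_tool(targets=[0,-9,-45,0,0,-9,-45,0,0,-9,-45,0,0,-9,-45,0,0,-10,-45,0])

```text
time_s: 1.7
eef_pos: [0.5065, -0.2941, 0.2581]
eef_rot: [0.079, 0.703, 0.078, -0.703]
wrist_force: [-0.0, -0.9, 0.5]
opening: 1.002
```

Emit:
servo_tool(targets=[0,0,0,0,0,0,0,0,0,0,0,0,0,0,0,0,0,0,0,0])

```text
time_s: 2.2
eef_pos: [0.5039, -0.296, 0.2582]
eef_rot: [0.078, 0.703, 0.078, -0.703]
wrist_force: [0.0, 0.5, -0.5]
opening: 0.999
```

```bash
cat >> h.py <<'E'
def goto(t):
    s,R=state(); d=R.T@(np.asarray(t)-s["eef_pos"])*1000
    return d.round(2)
E
python3 - <<'E'
from h import *
s,R=state(); print(s["q"].round(3),s["eef_pos"].round(4)); print(R.round(4)); print(goto([.5225,-.2695,.162]),s["wrist_force"],s["torque"])
E
```

```text
[-0.734  0.2    1.581 -0.     1.361  0.616] [ 0.5039 -0.296   0.2582]
[[ 1.000e-04  2.192e-01 -9.757e-01]
 [-3.000e-04 -9.757e-01 -2.192e-01]
 [-1.000e+00  3.000e-04 -0.000e+00]]
[ 96.17 -21.79 -23.92] [ 0.03782314  0.45767994 -0.54205374] [ 0.03139385  0.01487882 -0.02849637]
```

Emit:
servo_tool(targets=[0,-22,-24,0,10,0,0,-0.149,15,0,0,-0.149,15,0,0,-0.149,15,0,0,-0.149])

```text
time_s: 2.7
eef_pos: [0.5229, -0.269, 0.2027]
eef_rot: [0.283, 0.648, 0.283, -0.648]
wrist_force: [-0.0, 0.2, -0.2]
opening: 0.999
```

Emit:
servo_tool(targets=[0,0,0,0,0,0,0,0,0,0,0,0,0,0,0,0,0,0,0,0])

```text
time_s: 3.2
eef_pos: [0.5236, -0.2687, 0.2038]
eef_rot: [0.282, 0.649, 0.281, -0.649]
wrist_force: [0.4, 0.7, -0.5]
opening: 0.999
```

Run:
```python
from h import *
s,R=state(); print(s["q"].round(3),s["eef_pos"].round(4)); print(R.round(4)); print(goto([.5225,-.2695,.163]),s["wrist_force"],s["torque"])
p,d,W=cloud("scene"); cv2.imwrite("pics/s2.png",cv2.resize(p[120:280,160:320],None,fx=3.5,fy=3.5))
```

```text
[-0.676  0.26   1.622 -0.     1.258  0.078] [ 0.5236 -0.2687  0.2038]
[[ 1.100e-03  7.296e-01 -6.839e-01]
 [-9.000e-04 -6.839e-01 -7.296e-01]
 [-1.000e+00  1.400e-03 -1.000e-04]]
[40.78 -0.33  1.38] [ 0.3940646   0.69402091 -0.51221676] [ 0.02858674 -0.00495434  0.01656416]
```

View pics/s2.png

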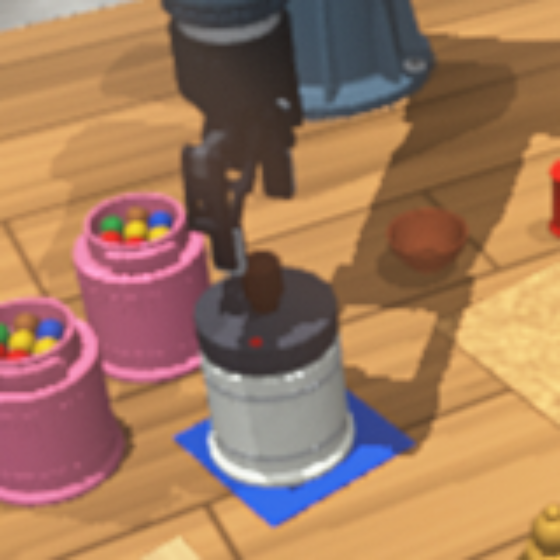

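The gripper is above the lid at crop position (240,180) and the knob top is at (262,258). I'll project where the fingers should be to check they line up.

Run:
```python
from h import *
s,R=state(); P=s["eef_pos"]
p=cv2.imread("pics/s2.png")
f=lambda X:tuple(((proj("scene",X)-[160,120])*3.5).astype(int).tolist())
for o in((.012,.0425,0),(.012,-.0425,0),(.012,.057,0),(.012,-.057,0),(.025,0,0)):
    cv2.circle(p,f(P+R@np.array(o)),3,(0,255,0),-1)
cv2.circle(p,f([.5225,-.2695,.169]),3,(255,0,255),-1)
cv2.imwrite("pics/s2b.png",p)
```

```text
(no output)
```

View pics/s2b.png

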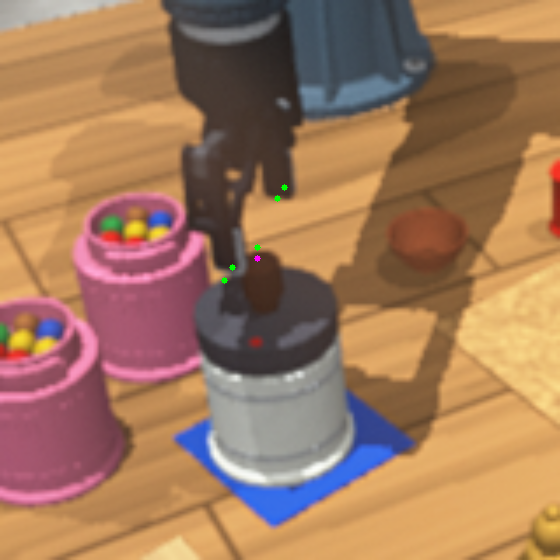

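The projected fingertips match the picture, so I'll descend.

Emit:
servo_tool(targets=[10,0,1.5,0,10,0,0,0,10,0,0,0,7,0,0,0,4,0,0,0])

```text
time_s: 3.75
eef_pos: [0.5218, -0.269, 0.1604]
eef_rot: [-0.281, -0.648, -0.282, 0.649]
wrist_force: [-0.2, 0.3, -0.0]
opening: 0.998
```

Emit:
servo_tool(targets=[0,0,0,0,0,0,0,0,0,0,0,0,0,0,0,0,0,0,0,0], fingers=33)

```text
time_s: 4.25
eef_pos: [0.5225, -0.2696, 0.1623]
eef_rot: [0.282, 0.649, 0.281, -0.649]
wrist_force: [-0.1, 0.1, -0.0]
opening: 0.384
```

Run:
```python
from h import *
s,R=state(); print(s["q"].round(3),s["eef_pos"].round(4),s["opening"]); print(goto([.5225,-.2695,.163]),s["wrist_force"],s["torque"])
p,d,W=cloud("scene"); cv2.imwrite("pics/s3.png",cv2.resize(p[150:250,190:290],None,fx=5.5,fy=5.5,interpolation=cv2.INTER_CUBIC))
```

```text
[-0.678  0.307  1.654 -0.     1.18   0.074] [ 0.5225 -0.2696  0.1623] 0.3841106900606429
[-0.69 -0.02 -0.09] [-0.10576494  0.09764849 -0.00969542] [-0.00434525  0.04559813  0.00976569]
```

View pics/s3.png

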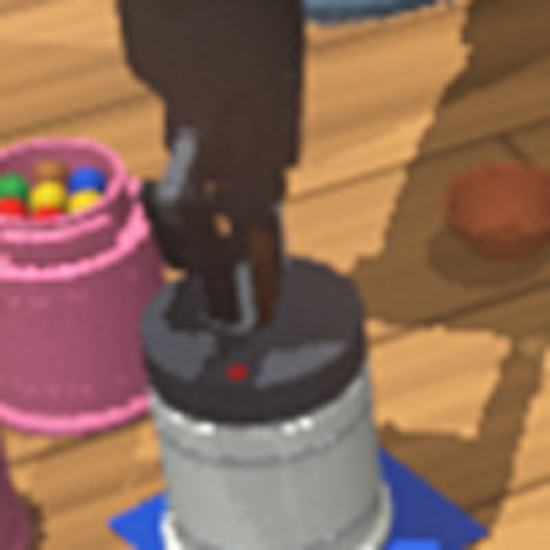

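The fingers straddle the knob at crop (240,300), with the red dot visible at (238,372) and no contact yet. Closing gently.

Emit:
servo_tool(targets=[0,0,0,0,0,0,0,0,0,0,0,0,0,0,0,0,0,0,0,0], fingers=28.5)

```text
time_s: 4.8
eef_pos: [0.5224, -0.2695, 0.162]
eef_rot: [0.282, 0.649, 0.281, -0.649]
wrist_force: [-0.3, -0.1, 0.2]
opening: 0.334
```

Emit:
servo_tool(targets=[0,0,0,0,0,0,0,0,0,0,0,0,0,0,0,0,0,0,0,0], fingers=24)

```text
time_s: 5.3
eef_pos: [0.5225, -0.2696, 0.1623]
eef_rot: [0.282, 0.649, 0.281, -0.649]
wrist_force: [0.1, 0.1, 4.0]
opening: 0.311
```

```bash
cat > st.py <<'E'
from h import *
s,R=state(); print(s["time_s"],s["q"].round(3),s["eef_pos"].round(4),"op",(s["opening"]*85.4).round(1)); print("F",s["wrist_force"].round(2),"T",s["torque"].round(3),"F tool",(R.T@s["wrist_force"]).round(2),"yaw",np.degrees(np.arctan2(R[1,1],R[0,1])).round(2))
E
python3 st.py
```

```text
Traceback (most recent call last):
  File "st.py", line 2, in <module>
    s,R=state(); print(s["time_s"],s["q"].round(3),s["eef_pos"].round(4),"op",(s["opening"]*85.4).round(1)); print("F",s["wrist_force"].round(2),"T",s["torque"].round(3),"F tool",(R.T@s["wrist_force"]).round(2),"yaw",np.degrees(np.arctan2(R[1,1],R[0,1])).round(2))
                                                                              ^^^^^^^^^^^^^^^^^^^^^^^^^
AttributeError: 'float' object has no attribute 'round'
```

Emit:
servo_tool(targets=[0,0,0,0,0,0,0,0,0,0,0,0,0,0,0,0,0,0,0,0], fingers=15)

```text
time_s: 5.8
eef_pos: [0.5225, -0.2696, 0.1623]
eef_rot: [0.282, 0.649, 0.281, -0.649]
wrist_force: [-0.4, 0.4, 5.0]
opening: 0.308
```

```bash
sed -i 's/(s\["opening"\]\*85.4).round(1)/round(s["opening"]*85.4,1)/' st.py; python3 st.py
```

```text
5.8 [-0.678  0.307  1.654  0.     1.18   0.074] [ 0.5225 -0.2696  0.1623] op 26.3
F [-0.45  0.37  5.03] T [ 0.05   0.036 -0.04 ] F tool [-5.03 -0.58  0.04] yaw -43.08
```

Emit:
servo_tool(targets=[-0.5,0,0,-0.04,0,0,0,-0.04,0,0,0,-0.04,0,0,0,-0.04,0,0,0,-0.04])

```text
time_s: 6.3
eef_pos: [0.5223, -0.2694, 0.1622]
eef_rot: [0.345, 0.617, 0.345, -0.617]
wrist_force: [-0.2, 0.4, 1.7]
opening: 0.309
```

```bash
python3 st.py
```

```text
6.3 [-0.678  0.307  1.654  0.     1.18  -0.128] [ 0.5223 -0.2694  0.1622] op 26.4
F [-0.21  0.39  1.67] T [-0.051 -0.049 -0.06 ] F tool [-1.67 -0.38 -0.22] yaw -31.54
```

Emit:
servo_tool(targets=[0,0,0,-0.03,0,0,0,-0.03,0,0,0,-0.03,0,0,0,-0.03,0,0,0,-0.03])

```text
time_s: 6.8
eef_pos: [0.5222, -0.2694, 0.1623]
eef_rot: [-0.391, -0.589, -0.391, 0.589]
wrist_force: [-0.4, -0.3, 1.8]
opening: 0.309
```

```bash
python3 st.py
```

```text
6.8 [-0.678  0.307  1.654 -0.     1.181 -0.278] [ 0.5222 -0.2694  0.1623] op 26.4
F [-0.38 -0.33  1.85] T [-0.137 -0.088 -0.068] F tool [-1.85 -0.22  0.45] yaw -22.9
```

Emit:
servo_tool(targets=[0,0,0,-0.02,0,0,0,-0.02,0,0,0,-0.02,0,0,0,-0.02,0,0,0,-0.02])

```text
time_s: 7.3
eef_pos: [0.5222, -0.2694, 0.1623]
eef_rot: [-0.419, -0.569, -0.42, 0.569]
wrist_force: [0.3, -1.0, 0.2]
opening: 0.309
```

```bash
python3 st.py
```

```text
7.3 [-0.678  0.307  1.654 -0.     1.181 -0.378] [ 0.5222 -0.2694  0.1623] op 26.4
F [ 0.25 -1.04  0.23] T [-0.124 -0.04  -0.014] F tool [-0.23  0.55  0.92] yaw -17.21
```

Emit:
servo_tool(targets=[0,0,0,-0.02,0,0,0,-0.02,0,0,0,-0.02,0,0,0,-0.02,0,0,0,-0.02])

```text
time_s: 7.8
eef_pos: [0.5222, -0.2694, 0.1623]
eef_rot: [-0.447, -0.547, -0.448, 0.548]
wrist_force: [0.4, -1.1, 0.6]
opening: 0.313
```

```bash
python3 st.py
```

```text
7.8 [-0.678  0.307  1.654 -0.     1.181 -0.478] [ 0.5222 -0.2694  0.1623] op 26.7
F [ 0.35 -1.11  0.56] T [-0.051 -0.038 -0.045] F tool [-0.56  0.56  1.01] yaw -11.48
```

The opening changed slightly, from 26.4 to 26.7 mm. I'll check with the red dot whether the lid is really turning.

```bash
cat > dot.py <<'E'
from h import *
import sys
C=np.array([.5223,-.2695])
for n in ("scene","top"):
    p,d,W=cloud(n); hsv=cv2.cvtColor(p,cv2.COLOR_BGR2HSV)
    near=(np.hypot(W[...,0]-C[0],W[...,1]-C[1])<.06)&(W[...,2]>.115)
    m=near&(hsv[...,1]>120)&((hsv[...,0]<8)|(hsv[...,0]>172))&(hsv[...,2]>70)&(W[...,2]<.15)
    if m.sum():
        x=W[m].mean(0); print(n,m.sum(),x.round(4),"ang",np.degrees(np.arctan2(x[1]-C[1],x[0]-C[0])).round(1))
    else: print(n,"no dot")
    if n=="scene": cv2.imwrite(sys.argv[1],cv2.resize(p[150:250,190:290],None,fx=5,fy=5,interpolation=cv2.INTER_CUBIC))
E
python3 dot.py pics/s4.png
```

```text
scene 8 [ 0.565  -0.2682  0.1309] ang 1.7
top no dot
```

View pics/s4.png

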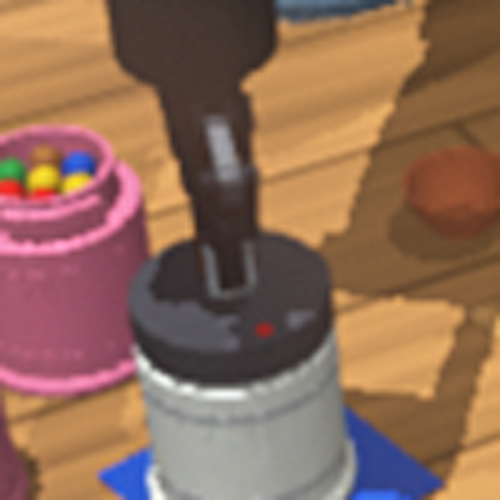

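The dot has moved to crop (264,330), an angle of +1.7° from about -31°, so the lid has followed by about 32°. I'll keep going gently.

Emit:
servo_tool(targets=[0,0,0,-0.02,0,0,0,-0.02,0,0,0,-0.02,0,0,0,-0.02,0,0,0,-0.02])

```text
time_s: 8.4
eef_pos: [0.5226, -0.2697, 0.1625]
eef_rot: [0.474, 0.525, 0.474, -0.525]
wrist_force: [2.3, -3.2, -3.1]
opening: 0.307
```

```bash
python3 st.py; python3 dot.py pics/s5.png
```

```text
8.4 [-0.678  0.307  1.653  0.     1.18  -0.577] [ 0.5226 -0.2697  0.1625] op 26.2
F [ 2.29 -3.18 -3.09] T [-0.547 -0.42  -0.673] F tool [3.1  2.6  2.93] yaw -5.82
scene 8 [ 0.5653 -0.2666  0.1316] ang 3.8
top no dot
```

Emit:
servo_tool(targets=[0,0,0,-0.02,0,0,0,-0.02,0,0,0,-0.02,0,0,0,-0.02,0,0,0,-0.02])

```text
time_s: 9.0
eef_pos: [0.5225, -0.2695, 0.1627]
eef_rot: [0.5, 0.5, 0.5, -0.5]
wrist_force: [3.7, -2.3, -1.8]
opening: 0.306
```

```bash
python3 st.py; python3 dot.py pics/s6.png
```

```text
9.0 [-0.678  0.307  1.654  0.     1.181 -0.678] [ 0.5225 -0.2695  0.1627] op 26.1
F [ 3.74 -2.3  -1.79] T [-0.376 -0.497 -1.103] F tool [1.8  3.74 2.3 ] yaw -0.02
scene 9 [ 0.5641 -0.2665  0.1311] ang 4.1
top no dot
```

The torque rose to -1.1 N m while the dot stayed at +4°. That is the dead stop about 35° anticlockwise, so this lid opens clockwise. Reversing.

Emit:
servo_tool(targets=[0,0,0,0.04,0,0,0,0.07,0,0,0,0.08,0,0,0,0.08,0,0,0,0.08])

```text
time_s: 9.6
eef_pos: [0.5219, -0.2685, 0.1623]
eef_rot: [-0.404, -0.58, -0.405, 0.58]
wrist_force: [0.7, 0.9, 0.5]
opening: 0.307
```

```bash
python3 st.py; python3 dot.py pics/s7.png
```

```text
9.6 [-0.677  0.307  1.654  0.     1.182 -0.324] [ 0.5219 -0.2685  0.1623] op 26.3
F [0.67 0.87 0.48] T [ 0.272 -0.253  0.098] F tool [-0.48  0.33 -1.05] yaw -20.23
scene 6 [ 0.5634 -0.2791  0.1311] ang -13.2
top no dot
```

Emit:
servo_tool(targets=[0,0,0,0.08,0,0,0,0.08,0,0,0,0.08,0,0,0,0.08,0,0,0,0.08])

```text
time_s: 10.2
eef_pos: [0.5218, -0.2688, 0.1624]
eef_rot: [-0.281, -0.648, -0.282, 0.649]
wrist_force: [-0.7, 1.1, 1.4]
opening: 0.307
```

```bash
python3 st.py; python3 dot.py pics/s8.png
```

```text
10.2 [-0.678  0.307  1.654 -0.     1.182  0.074] [ 0.5218 -0.2688  0.1624] op 26.2
F [-0.7   1.06  1.41] T [ 0.313 -0.025  0.047] F tool [-1.41 -1.24 -0.29] yaw -43.05
scene 10 [ 0.5567 -0.2947  0.1313] ang -36.3
top no dot
```

Emit:
servo_tool(targets=[0,0,0,0.06,0,0,0,0.06,0,0,0,0.06,0,0,0,0.06,0,0,0,0.06])

```text
time_s: 10.8
eef_pos: [0.522, -0.269, 0.1623]
eef_rot: [-0.182, -0.683, -0.183, 0.684]
wrist_force: [-0.5, 2.9, 1.7]
opening: 0.306
```

```bash
python3 st.py
```

```text
10.8 [-0.678  0.307  1.654 -0.     1.182  0.372] [ 0.522  -0.269   0.1623] op 26.2
F [-0.54  2.89  1.67] T [ 0.308 -0.041  0.014] F tool [-1.67 -2.78 -0.97] yaw -60.14
```

Emit:
servo_tool(targets=[0,0,0,0.06,0,0,0,0.06,0,0,0,0.06,0,0,0,0.06,0,0,0,0.06])

```text
time_s: 11.3
eef_pos: [0.522, -0.269, 0.1624]
eef_rot: [-0.078, -0.702, -0.078, 0.703]
wrist_force: [-0.4, 1.5, 0.4]
opening: 0.307
```

```bash
python3 st.py; python3 dot.py pics/s9.png
```

```text
11.3 [-0.678  0.307  1.654  0.     1.182  0.672] [ 0.522  -0.269   0.1624] op 26.2
F [-0.38  1.46  0.4 ] T [ 0.366 -0.112  0.058] F tool [-0.4  -1.51  0.06] yaw -77.33
scene 6 [ 0.5376 -0.3095  0.1319] ang -69.1
top no dot
```

Emit:
servo_tool(targets=[0,0,0,0.06,0,0,0,0.06,0,0,0,0.06,0,0,0,0.06,0,0,0,0.06])

```text
time_s: 11.9
eef_pos: [0.5222, -0.2692, 0.1624]
eef_rot: [0.028, -0.706, 0.028, 0.707]
wrist_force: [0.4, 2.4, 0.3]
opening: 0.313
```

```bash
python3 st.py
```

```text
11.9 [-0.678  0.307  1.654  0.     1.181  0.972] [ 0.5222 -0.2692  0.1624] op 26.7
F [0.37 2.36 0.26] T [ 0.285 -0.119  0.05 ] F tool [-0.26 -2.39 -0.19] yaw -94.51
```

Emit:
servo_tool(targets=[0,0,0,0.06,0,0,0,0.06,0,0,0,0.06,0,0,0,0.06,0,0,0,0.06])

```text
time_s: 12.4
eef_pos: [0.5222, -0.2692, 0.1624]
eef_rot: [0.133, -0.694, 0.133, 0.695]
wrist_force: [0.8, 1.3, 0.2]
opening: 0.309
```

```bash
python3 st.py; python3 dot.py pics/s10.png
```

```text
12.4 [-0.678  0.307  1.654  0.     1.181  1.272] [ 0.5222 -0.2692  0.1624] op 26.4
F [0.8  1.31 0.17] T [ 0.257 -0.159  0.081] F tool [-0.17 -1.52 -0.26] yaw -111.7
scene 9 [ 0.5105 -0.3103  0.1313] ang -106.1
top no dot
```

View pics/s10.png

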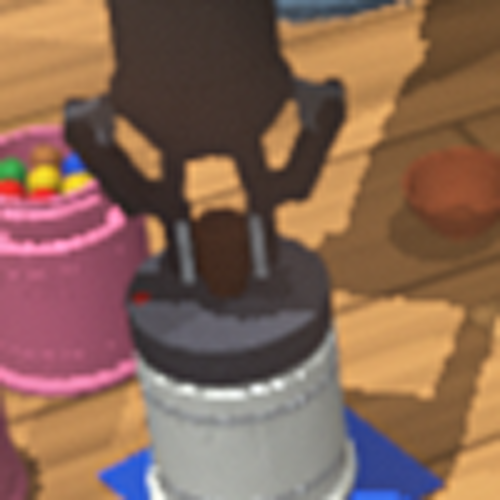

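The dot is at crop (142,298), angle -106°, so the lid has turned about 74° clockwise, freely. I'll try a gentle lift with a force check.

Emit:
servo_tool(targets=[-1,0,0,0,-1,0,0,0,-1,0,0,0,-1,0,0,0,-1,0,0,0])

```text
time_s: 13.0
eef_pos: [0.5222, -0.2695, 0.1674]
eef_rot: [0.134, -0.694, 0.134, 0.694]
wrist_force: [-0.4, -0.2, -1.3]
opening: 0.307
```

```bash
python3 st.py
```

```text
13.0 [-0.678  0.301  1.651 -0.     1.19   1.273] [ 0.5222 -0.2695  0.1674] op 26.3
F [-0.42 -0.17 -1.26] T [0.008 0.013 0.014] F tool [1.26 0.31 0.32] yaw -111.82
```

Emit:
servo_tool(targets=[-4,0,0,0,-10,0,0,0,-15,0,0,0,-20,0,0,0,-20,0,0,0])

```text
time_s: 13.5
eef_pos: [0.5225, -0.2696, 0.2385]
eef_rot: [-0.134, 0.695, -0.134, -0.694]
wrist_force: [-1.2, 0.2, -1.9]
opening: 0.311
```

Emit:
servo_tool(targets=[-12,0,0,0,-8,0,0,0,-3,0,0,0,0,0,0,0,0,0,0,0])

```text
time_s: 14.0
eef_pos: [0.5219, -0.2692, 0.2585]
eef_rot: [0.134, -0.694, 0.134, 0.695]
wrist_force: [-0.5, -0.7, -2.4]
opening: 0.308
```

```bash
python3 st.py
python3 - <<'E'
from h import *
p,d,W=cloud("scene"); cv2.imwrite("pics/s11.png",cv2.resize(p[120:280,160:360],None,fx=3.5,fy=3.5,interpolation=cv2.INTER_CUBIC))
s,R=state()
m=(np.hypot(W[...,0]-.5222,W[...,1]+.2695)<.06)
for lo in np.arange(.1,.3,.01): print(round(lo,3),(m&(W[...,2]>lo)&(W[...,2]<lo+.01)).sum(),end="; ")
print(goto([.529,-.0066,s["eef_pos"][2]]),R.round(3))
E
```

```text
14.0 [-0.678  0.207  1.572  0.     1.365  1.274] [ 0.5219 -0.2692  0.2585] op 26.3
F [-0.47 -0.69 -2.35] T [-0.034  0.017  0.007] F tool [2.35 0.82 0.18] yaw -111.85
0.1 338; 0.11 277; 0.12 307; 0.13 0; 0.14 0; 0.15 0; 0.16 0; 0.17 0; 0.18 0; 0.19 0; 0.2 109; 0.21 147; 0.22 669; 0.23 29; 0.24 81; 0.25 83; 0.26 134; 0.27 53; 0.28 125; 0.29 125; [   0.3  -246.35   91.1 ] [[-0.001 -0.372 -0.928]
 [ 0.001 -0.928  0.372]
 [-1.    -0.001  0.002]]
```

View pics/s11.png

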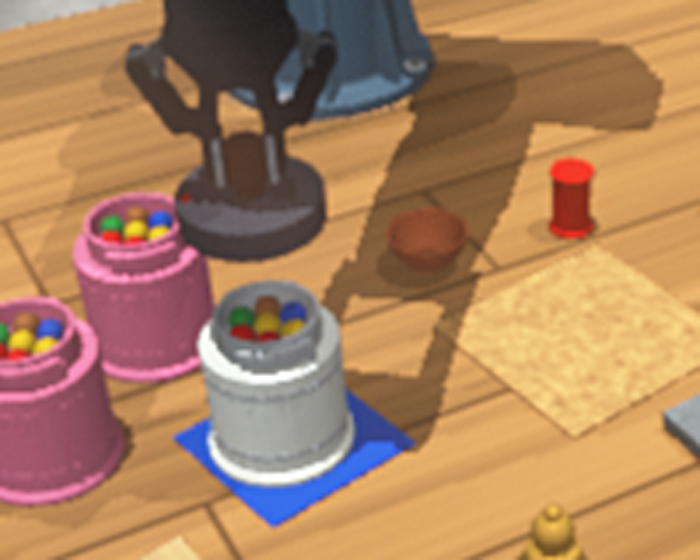

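The lid is off and hangs level at crop (250,215), and the canister is open with beads showing. Moving over the mat.

Emit:
servo_tool(targets=[0,-14,5,0,0,-28,10,0,0,-39,15,0,0,-39,15,0,0,-39,15,0])

```text
time_s: 14.55
eef_pos: [0.5251, -0.0971, 0.2589]
eef_rot: [0.134, -0.694, 0.134, 0.695]
wrist_force: [0.3, 0.4, -2.9]
opening: 0.304
```

Emit:
servo_tool(targets=[0,-39,15,0,0,-28,10,0,0,-14,5,0,0,-5,1,0,0,0,0,0])

```text
time_s: 15.05
eef_pos: [0.529, -0.008, 0.2593]
eef_rot: [0.134, -0.694, 0.134, 0.694]
wrist_force: [-0.8, -0.1, -2.6]
opening: 0.308
```

```bash
python3 st.py
python3 - <<'E'
from h import *
for n in("scene","top"):
    p,d,W=cloud(n); cv2.imwrite(f"pics/{n}12.png",p)
    if n=="scene":
        m=(np.hypot(W[...,0]-.529,W[...,1]+.0066)<.075)&(W[...,2]>.19)&(W[...,2]<.235)
        x=W[m]; print("rim/lid z",np.percentile(x[:,2],[1,50,99]),x.mean(0))
s,R=state(); print(goto([.529,-.0066,s["eef_pos"][2]]))
E
```

```text
15.05 [-0.239  0.075  1.718 -0.     1.348  1.712] [ 0.529  -0.008   0.2593] op 26.3
F [-0.79 -0.05 -2.61] T [ 0.007 -0.017 -0.005] F tool [2.61 0.34 0.71] yaw -111.79
rim/lid z [0.20438117 0.22683246 0.23244281] [ 0.5491007  -0.01964351  0.22301983]
[-0.   -2.38  1.04]
```

View pics/scene12.png

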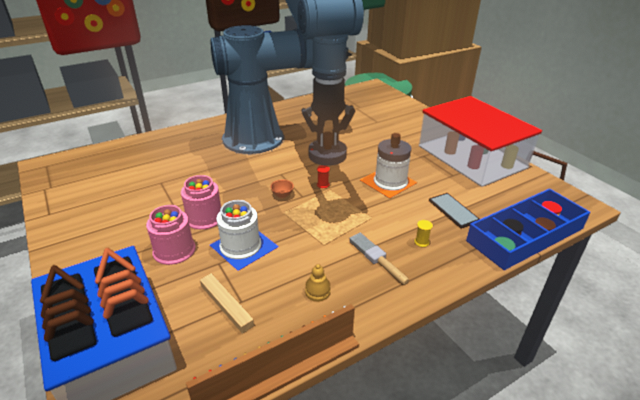

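Emit:
servo_tool(targets=[12,-2,1,0,25,0,0,0,28,0,0,0,28,0,0,0,20,0,0,0])

```text
time_s: 15.65
eef_pos: [0.5274, -0.0066, 0.1435]
eef_rot: [0.135, -0.693, 0.135, 0.695]
wrist_force: [-0.5, -0.9, -2.6]
opening: 0.308
```

Emit:
servo_tool(targets=[16,0,0,0,16,0,0,0,14,0,0,0,12,0,0,0,8,0,0,0])

```text
time_s: 16.15
eef_pos: [0.5283, -0.0062, 0.0791]
eef_rot: [0.134, -0.694, 0.134, 0.695]
wrist_force: [0.1, 0.0, -2.8]
opening: 0.309
```

```bash
python3 st.py
```

```text
16.15 [-0.237  0.314  1.846 -0.     0.982  1.716] [ 0.5283 -0.0062  0.0791] op 26.4
F [ 0.1   0.   -2.79] T [-0.01   0.03  -0.009] F tool [ 2.79 -0.04 -0.09] yaw -111.88
```

Emit:
servo_tool(targets=[4,0,0,0,4,0,0,0,3,0,0,0,2,0,0,0,0,0,0,0])

```text
time_s: 16.65
eef_pos: [0.5289, -0.0059, 0.0675]
eef_rot: [-0.134, 0.694, -0.134, -0.694]
wrist_force: [-0.7, 1.2, -2.2]
opening: 0.305
```

Emit:
servo_tool(targets=[1,0,0,0,1,0,0,0,1,0,0,0,0.5,0,0,0,0,0,0,0])

```text
time_s: 17.15
eef_pos: [0.5287, -0.006, 0.0639]
eef_rot: [0.134, -0.694, 0.134, 0.694]
wrist_force: [-0.0, -0.3, -2.4]
opening: 0.308
```

```bash
python3 st.py
```

```text
17.15 [-0.236  0.341  1.85   0.     0.951  1.716] [ 0.5287 -0.006   0.0639] op 26.3
F [-0.05 -0.3  -2.37] T [-0.064 -0.041  0.046] F tool [ 2.37  0.29 -0.07] yaw -111.84
```

Emit:
servo_tool(targets=[0.5,0,0,0,0.5,0,0,0,0.5,0,0,0,0,0,0,0,0,0,0,0])

```text
time_s: 17.65
eef_pos: [0.5288, -0.006, 0.0625]
eef_rot: [0.134, -0.694, 0.134, 0.694]
wrist_force: [-0.3, 0.4, -3.0]
opening: 0.307
```

Emit:
servo_tool(targets=[0.5,0,0,0,0.5,0,0,0,0,0,0,0,0,0,0,0,0,0,0,0])

```text
time_s: 18.15
eef_pos: [0.5288, -0.006, 0.0616]
eef_rot: [-0.134, 0.694, -0.134, -0.694]
wrist_force: [-0.1, 0.3, -0.2]
opening: 0.309
```

```bash
python3 st.py
```

```text
18.15 [-0.236  0.345  1.85   0.     0.946  1.716] [ 0.5288 -0.006   0.0616] op 26.4
F [-0.06  0.3  -0.18] T [ 0.009  0.075 -0.039] F tool [ 0.18 -0.25  0.16] yaw -111.84
```

The lid's weight is now on the mat. Releasing.

Emit:
servo_tool(targets=[0.3,0,0,0,0,0,0,0,0,0,0,0,0,0,0,0,0,0,0,0], fingers=32)

```text
time_s: 18.65
eef_pos: [0.5289, -0.006, 0.0612]
eef_rot: [-0.134, 0.694, -0.134, -0.694]
wrist_force: [-0.4, 0.1, 0.2]
opening: 0.377
```

Emit:
servo_tool(targets=[0,0,0,0,0,0,0,0,0,0,0,0,0,0,0,0,0,0,0,0], fingers=60)

```text
time_s: 19.15
eef_pos: [0.5288, -0.006, 0.0611]
eef_rot: [0.134, -0.694, 0.134, 0.694]
wrist_force: [-0.8, -1.1, -0.2]
opening: 0.701
```

Emit:
servo_tool(targets=[-5,0,0,0,-15,0,0,0,-30,0,0,0,-35,0,0,0,-35,0,0,0])

```text
time_s: 19.65
eef_pos: [0.5285, -0.0059, 0.1825]
eef_rot: [0.134, -0.694, 0.134, 0.694]
wrist_force: [1.1, -0.7, -0.3]
opening: 0.703
```

Emit:
servo_tool(targets=[-30,0,0,0,-15,0,0,0,-5,0,0,0,0,0,0,0,0,0,0,0])

```text
time_s: 20.15
eef_pos: [0.5281, -0.0058, 0.23]
eef_rot: [0.134, -0.694, 0.134, 0.695]
wrist_force: [-0.2, -0.1, -0.0]
opening: 0.703
```

```bash
python3 st.py
python3 - <<'E'
from h import *
p,d,W=cloud("scene"); cv2.imwrite("pics/s13.png",p)
near=np.hypot(W[...,0]-.529,W[...,1]+.0066)<.07
for lo,hi in((.064,.072),(.026,.034)):
    m=near&(W[...,2]>lo)&(W[...,2]<hi)
    if m.sum():
        c,r=cv2.minEnclosingCircle((W[m][:,:2]*1000).astype(np.float32)); print(lo,m.sum(),c,r,np.median(W[m][:,2]))
m=near&(W[...,2]>.027)&(W[...,2]<.033); A=np.c_[W[m][:,:2],np.ones(m.sum())]
print("tilt fit",np.linalg.lstsq(A,W[m][:,2],rcond=None)[0])
E
```

```text
20.15 [-0.236  0.103  1.75  -0.     1.29   1.716] [ 0.5281 -0.0058  0.23  ] op 60.1
F [-0.22 -0.1  -0.05] T [ 0.04  -0.025  0.031] F tool [0.05 0.18 0.17] yaw -111.84
0.064 56 (531.171630859375, -7.347254276275635) 13.98356819152832 0.06948184182656758
0.026 523 (530.6060791015625, -5.636329650878906) 52.58240509033203 0.029718967137438632
tilt fit [0.00334486 0.00086736 0.02803454]
```

View pics/s13.png

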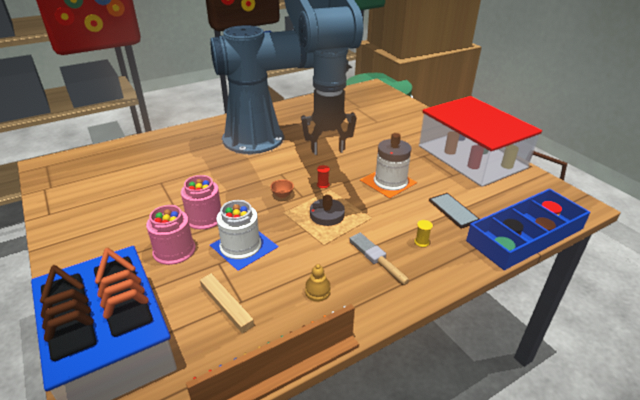

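The lid sits flat on the mat at about (327,210), knob up. Its top is at z 0.029, its tilt is near zero and it is about 2 mm off the mat centre. The gripper is clear and the other items look unmoved, so I'm handing in.

```bash
python3 -c "
from bench import workorder; print(workorder.hand_in())"
```

```text
the job is handed in; nothing more can be done
None
```

The lid of the blue-pad canister is off and standing knob up on the cork mat. I handed the job in at about 20 s of the 72 s; no verdict was reported.

- **Finding the way it turns:** I gripped the knob and turned it anticlockwise first. It met a dead stop after about 35°, where the grip slipped at about 1.1 N m of wrist torque. Turning it clockwise, it went freely to about 74°, which I confirmed by the red dot, and it then lifted off with only its own weight on the wrist (about 2.5 N).
- **Final checks:** The lid lies flat, with its top at z ≈ 0.029 m and a tilt of about 0.003 rad. It is about 2 mm from the mat's centre. The fingers are open and about 15 cm above the mat, clear of the lid.
- **Rest of the scene:** The last picture shows the orange-pad canister still shut and the loose objects where they were. I judged those by eye and did not measure them.
- **Disagreements:** The top camera could not see the red dot because the arm was in the way, so the turn was checked from the scene camera only. The gripper read about 26.3 mm on the 28 mm knob. No check failed.

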